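# Stand the globe lamp in its ring and shut the drawer

### The job

Take the spare globe lamp out of its cardboard cradle and stand it upright, cap up and round glass down, in the sprung ring inside the open drawer of the clear storage unit. The ring was clamped at no particular height: lower the lamp until you feel the ring carry it, without pushing the ring down to its stop, and only then let go; do not drop it. Then push the drawer fully shut so that the lamp still stands upright in the ring, and leave the tin, the jar and the carton where they are.

Things in the scene. Friction and masses are not known exactly. Their poses are not given: they have to be found in the camera images.
- lamp: Loose globe lamp (light bulb), 0.10 to 0.16 kg, 120 mm long: opal white glass ball, 76 mm diameter, with a straight round stem 28 mm thick (white collar, then aluminium screw cap, no step) ending 82 mm from the ball's centre. Origin: ball's centre; z along the axis towards the cap. It starts in the cradle, cap 25 degrees above level. In the ring, friction keeps it at the tilt at which it is left.
- lamp_grip (a point): Point on the lamp's axis 68 mm from the ball's centre, in the middle of the aluminium cap: a good place to grip. The stem is bare and 28 mm thick from 38 to 78 mm from the ball's centre.
- cradle: Fixed cardboard cradle, 125 x 94 mm. Origin: on the work surface under the centre of the resting ball (46 mm up). The stem points along the cradle's -x and rests on a saddle 44 mm from the origin, 35 mm wide, top 58 mm high; beyond it the stem is free at both sides and beneath. Walls 38 mm high stand only round the ball, 45 mm out on each side and behind.
- cabinet: Fixed clear plastic storage unit with white edges, 250 mm deep (x), 230 mm wide (y), 225 mm high, closed on top and behind. Origin: centre of its underside. Its open front faces its own -x; the drawer slides out that way.
- drawer (a joint): Drawer slide in m: 0 fully shut, 0.23 to 0.255 at the start (open), 0.26 its stop. About 2 N moves it; it stays where it is left. The drawer is a white tray, rims 44 mm above the work surface, with a front panel 230 mm wide, 10 mm thick, top 125 mm above the work surface; the unit stays open above it.
- ring_axis (a point): Point on the drawer's tray floor (14 mm above the work surface), straight under the ring's centre; moves with the drawer. The ring's top lies 30 to 64 mm above it, different each time and reported nowhere: it must be felt or seen. The ball rests with its centre 27 mm above the ring's top. The drawer's front panel is 126 mm away, the tray's side rims 102 mm.
- ring_seat (a joint): How far the ring is pressed down against its spring, in m: 0 unloaded, 0.014 at its stop; 0.35 N per mm, so the lamp alone presses it down 2 to 5 mm. The level steel ring (66 mm outside, 54 mm inside diameter, 10 mm high) is carried at one side by a 10 mm thick post, 110 mm high above the work surface, that stands 62 mm from the ring's axis towards the cabinet.
- drawer_handle (a point): Middle of the drawer's bar handle, 95 mm above the work surface: a level steel bar 12 mm thick and 100 mm long, across the front panel and 50 mm out from its outer face; moves with the drawer. Push it along the cabinet's +x to shut the drawer.
- tin: Bystander: tin can, 74 mm diameter, 110 mm high, origin at the centre of its underside. Leave alone.
- jar: Bystander: jar, 72 mm diameter, 100 mm high, origin at the centre of its underside. Leave alone.
- carton: Bystander: cardboard carton, 90 x 130 x 60 mm, origin at the centre of its underside. Leave alone.
Things that resemble listed ones, but are neither listed nor needed, are in the scene too. Leave any green or pink look-alike of the lamp alone.

How it is judged:
By the outcome, as a careful person would: the job done as asked, in the order asked, and still so for the second after the job is handed in, with the robot touching nothing.
It also fails if it takes over 67 s, if anything falls off the work surface, if the arm or the gripper's body presses on something with over 40 N, if the wrist force passes 120 N, or if a joint passes its speed limit or range.

### The arm

A 6-joint arm with a two-finger parallel gripper is mounted at the origin on the work surface. World frame = base frame: x ahead of the robot, y to its left, z up, the work surface at z = 0. Lengths are in m, angles in rad, forces in N, time in s.
With the tool pointing down it reaches from about 0.275 to 0.825 m from the base axis. Payload 4.9 kg.
Tool frame: the origin (TCP) lies midway between the tips of the shut fingers; the grasp point (between the pads) lies 19 mm behind it (bot.grip_depth is the distance from the TCP to the grasp point, in m); y points along the fingers, x is the direction in which the jaws open and shut, and the axes are right-handed (so a half turn about y gives the same grasp; the last joint's range is limited). The gripper opens to 85 mm and grips with 20 to 120 N. Pads are 22 mm wide; open, the fingers measure 114 mm over their backs; the gripper's body (76 mm by 85 mm) begins 54 mm behind the grasp point. The pads swing forward as they close: fully open they stand 13 mm farther back than shut.
Start: joints at [-1.357, 0.326, -0.193, 1.052, 0, 1.437], TCP at [0.187, -0.517, 0.231] pointing down, gripper open.
Joint ranges: [-2.65, 2.65], [-0.97, 1.79], [-1.3, 1.35], [-1.93, 2.1], [-1.47, 1.37], [-3.14, 3.14]. Speed limits (rad/s): [2.57, 2.57, 3.14, 3.14, 3.14, 3.14].

### API

Orientations are given as a unit quaternion [w, x, y, z].
In Python, from cell import bot gives the robot as it stands. Calls block until the motion is done:
- bot.move_pose(position, orientation): joint-space move of the TCP to a pose.
- bot.move_linear(position, speed=0.15, rotation=None, until_force=None): straight line of the TCP; rotation=None keeps the orientation; speed is the mean speed in m/s. With until_force (N) it stops when the force on the tool has changed by that much, and returns True; else False.
- bot.goto_joints(angles): joint-space move.
- bot.set_gripper(opening, grasp_force=None): opening from 0.0 (shut) to 1.0 (fully open); grasp_force is the grip in N (None keeps the last); returns when the fingers have stopped.
- bot.wait(seconds).
- bot.solve_ik(position, orientation): joint angles nearest the present ones, or None.
- bot.camera(name): name is "scene" or "top" or "wrist"; returns the picture (384x512x3 uint8, red, green, blue); there is no depth.
- bot.calibration(name): a dict with "mtx" (3x3 intrinsics, pixels), "k1" (the pictures are not rectified: a ray, as slopes to the right and down, at radius r is drawn at 1 + k1 r^2 times it, then the intrinsics apply), "extrinsics" (4x4, takes a point from world to camera coordinates); the wrist camera has in their place "hand_eye" (4x4, takes a point from camera to tool coordinates, whose origin is the TCP and whose axes are the tool frame's). Camera axes: x right, y down, z forward; pixel columns grow to the right and rows downward; lengths in m; the calibration is good to about 2 mm. A picture is of the moment at which its call begins: read the wrist's pose just before it. calibration takes no time and is no camera call.
A pose or a line that the arm cannot do raises bot.PlanningError and nothing moves.
- bot.close_job(): hands the job in, once; it reports no verdict.
Trained networks look in the newest picture that a camera, given by its name, has taken for a name from the list of things; names that differ only in an ending like _2 or _b are one class to them, and where a whole thing is asked for, a point or a joint stands for the part that bears it (a point fixed in the world has none). Each returns a list of dicts, best first, with "confidence" (0 to 1); they miss things now and then, are a little off and sometimes report something else, mostly with a low value. They report only what shows in the picture. A call takes as long as a camera call. They do not tell look-alikes from the thing itself.
- bot.search_frame(camera, thing): "bbox" ([left, top, width, height] in pixels, round what is visible of it).
Readings, each from a call of its own:
- bot.read_clock(): time.
- bot.read_joint_positions(): joint angles.
- bot.read_joint_vel(): joint speeds.
- bot.read_joint_efforts(): joint torques, N m.
- bot.read_position(): TCP position.
- bot.read_tool_rot(): TCP orientation.
- bot.read_ft_force(): force on the tool from outside, world axes, zero at the start.
- bot.read_moment(): the same for the moment, N m.
- bot.read_gripper_width(): opening from 0.0 (shut) to 1.0 (fully open).
Only numpy, scipy, OpenCV 4.12 (cv2) and the standard library are available. Lean on these libraries where they do the work, as an engineer would, in place of code of your own. Each camera call takes 0.05 s, during which the arm holds its last target.

## Working session

There is one attempt and no reset: what is moved stays moved. The work goes in short steps, each a Python script; the robot and the scene stay as the last script left them, time stands still between calls to the robot, and variables do not carry over. Pictures are saved under pics/ and viewed, and the job is handed in when it is done.

```bash
ls; mkdir -p pics
python3 - <<'E'
from cell import bot
import cv2
for n in ["scene","top"]:
    im=bot.camera(n); cv2.imwrite(f"pics/{n}0.png",im[:,:,::-1])
    for t in ["lamp","cradle","cabinet","drawer","ring_axis","ring_seat","drawer_handle","tin","jar","carton"]:
        try: print(n,t,[(d['bbox'],round(d['confidence'],2)) for d in bot.search_frame(n,t)][:4])
        except Exception as e: print(t,e)
    c=bot.calibration(n); print(c)
print(bot.calibration("wrist"),bot.read_clock(),bot.grip_depth)
E
```

```text
pics
scene lamp [([317.2, 280.8, 63.8, 38.5], 0.97), ([352.7, 192.3, 29.1, 31.6], 0.87), ([305.3, 213.6, 42.1, 47.3], 0.81)]
scene cradle [([293.4, 231.3, 59.9, 50.0], 0.93)]
scene cabinet [([160.0, 70.3, 152.2, 154.8], 0.74)]
scene drawer [([196.5, 149.1, 117.4, 76.2], 0.58)]
scene ring_axis [([196.5, 149.5, 118.1, 78.4], 0.64)]
scene ring_seat [([239.9, 169.4, 22.2, 18.0], 0.67)]
scene drawer_handle [([199.0, 147.3, 115.5, 80.0], 0.62)]
scene tin [([250.9, 235.7, 36.5, 64.4], 0.89), ([292.2, 233.6, 59.7, 48.3], 0.19)]
scene jar [([162.8, 211.7, 36.0, 54.0], 0.77)]
scene carton [([132.3, 176.5, 56.9, 39.2], 0.78)]
{'mtx': array([[438.3498613 ,   0.        , 254.69455492],
       [  0.        , 438.3498613 , 191.97268559],
       [  0.        ,   0.        ,   1.        ]]), 'k1': -0.07811949570731916, 'extrinsics': array([[-0.82002019,  0.57180974, -0.02450545,  0.43182118],
       [ 0.33327409,  0.44225647, -0.83266896, -0.17218755],
       [-0.46529052, -0.69097239, -0.5532286 ,  1.47570976],
       [ 0.        ,  0.        ,  0.        ,  1.        ]])}
top lamp [([130.0, 168.3, 
[... 912 characters left out ...]
0553 ,  0.60328048],
       [ 0.17426926, -0.00719972, -0.98467172,  1.05303679],
       [ 0.        ,  0.        ,  0.        ,  1.        ]])}
{'mtx': array([[332.99635406,   0.        , 256.24990245],
       [  0.        , 332.99635406, 190.76409404],
       [  0.        ,   0.        ,   1.        ]]), 'k1': -0.06791509341210368, 'hand_eye': array([[ 9.99999799e-01, -1.96139812e-04, -6.02312440e-04,
         8.19919442e-05],
       [ 5.13070363e-04, -3.06849415e-01,  9.51757939e-01,
        -1.42215937e-01],
       [-3.71496843e-04, -9.51758057e-01, -3.06849252e-01,
         7.88887502e-02],
       [ 0.00000000e+00,  0.00000000e+00,  0.00000000e+00,
         1.00000000e+00]])} 1.1 0.0187
```

View pics/scene0.png

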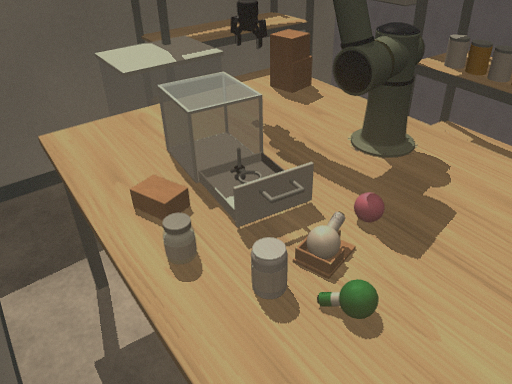

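View pics/top0.png

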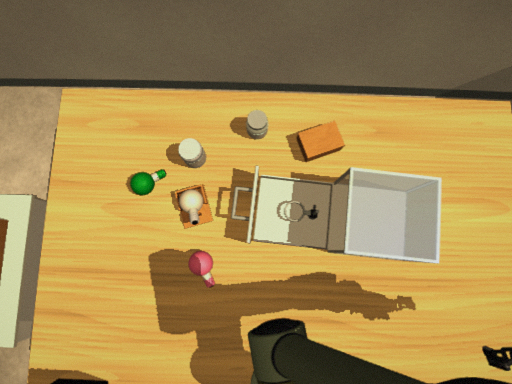

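Run:
```python
import cv2,numpy as np
a=cv2.imread('pics/scene0.png')[140:340,180:400];b=cv2.imread('pics/top0.png')[120:300,110:350]
cv2.imwrite('pics/sc_crop.png',cv2.resize(a,None,fx=3,fy=3,interpolation=2))
cv2.imwrite('pics/top_crop.png',cv2.resize(b,None,fx=3.3,fy=3.3,interpolation=2))
```

```text
(no output)
```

View pics/sc_crop.png

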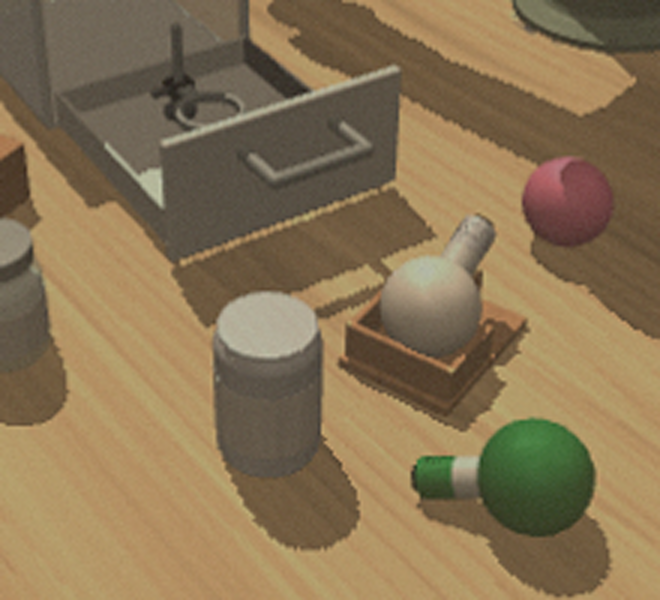

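View pics/top_crop.png

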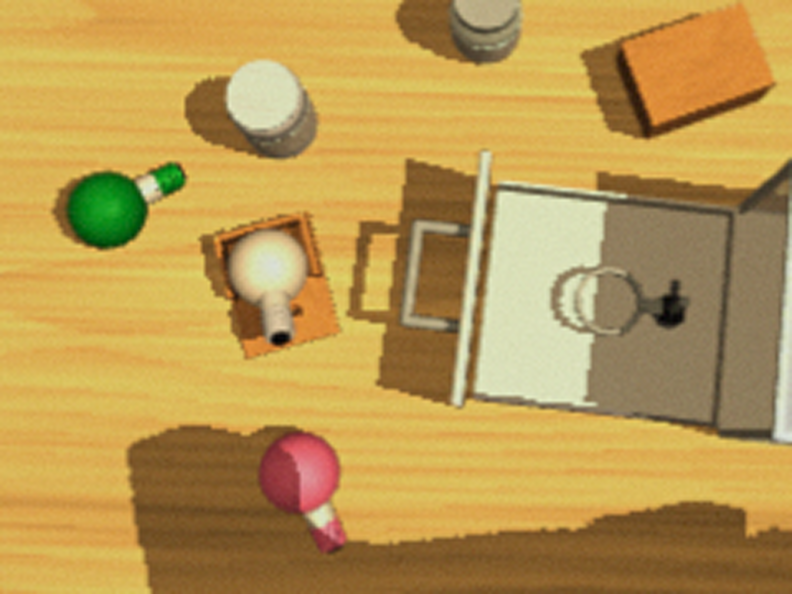

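```bash
cat > h.py <<'E'
import numpy as np,cv2
from cell import bot
from scipy.spatial.transform import Rotation as R
def q2m(q): return R.from_quat([q[1],q[2],q[3],q[0]]).as_matrix()
def m2q(M):
    q=R.from_matrix(M).as_quat(); return [q[3],q[0],q[1],q[2]]
def cam(n,pose=None):
    c=bot.calibration(n)
    if n=="wrist":
        p,Rm=pose; T=np.eye(4);T[:3,:3]=Rm;T[:3,3]=p
        E=np.linalg.inv(T@c['hand_eye'])
    else: E=c['extrinsics']
    return c['mtx'],c['k1'],E
def ray(C,uv):
    K,k,E=C
    d=cv2.undistortPoints(np.array([[uv]],float),K,np.array([k,0,0,0.]))[0,0]
    Rm=E[:3,:3];o=-Rm.T@E[:3,3];v=Rm.T@np.array([d[0],d[1],1]);return o,v/np.linalg.norm(v)
def onz(C,uv,z):
    o,v=ray(C,uv);return o+v*(z-o[2])/v[2]
def tri(Cs,uvs):
    A=np.zeros((3,3));b=np.zeros(3);rs=[ray(C,u) for C,u in zip(Cs,uvs)]
    for o,v in rs:
        P=np.eye(3)-np.outer(v,v);A+=P;b+=P@o
    x=np.linalg.solve(A,b);return x,[np.linalg.norm((np.eye(3)-np.outer(v,v))@(x-o)) for o,v in rs]
def proj(C,P):
    K,k,E=C;P=np.atleast_2d(P).astype(float)
    return cv2.projectPoints(P,cv2.Rodrigues(E[:3,:3])[0],E[:3,3],K,np.array([k,0,0,0.]))[0][:,0]
def shot(name):
    p=np.array(bot.read_position());M=q2m(bot.read_tool_rot())
    im=bot.camera("wrist");cv2.imwrite(name,im[:,:,::-1]);return im,cam("wrist",(p,M))
E
python3 - <<'E'
from h import *
np.set_printoptions(precision=4,suppress=True)
S=cam("scene");T=cam("top")
s=lambda u,v:(180+u/3-.33,140+v/3-.33)
t=lambda u,v:(110+u/3.3-.35,120+v/3.3-.35)
print('ball',tri([S,T],[s(431,305),t(268,265)]), onz(T,t(268,265),.046), onz(S,s(431,305),.046))
print('capend',tri([S,T],[s(482,222),t(280,338)]))
print('ring',tri([S,T],[s(209,110),t(609,300)]))
for n,a,b in [('panL',(400,68),(459,404)),('panR',(164,145),(486,152)),('hanL',(366,147),(408,322)),('hanR',(274,180),(417,224))]:
    print(n,tri([S,T],[s(*a),t(*b)]))
print('hL',onz(T,t(408,322),.095),onz(T,t(417,224),.095),'pan',onz(T,t(459,404),.125),onz(T,t(486,152),.125))
for n,u,z in [('tin',(190,146),.11),('jar',(257,117),.1),('carton',(321,138),.06)]: print(n,onz(T,u,z))
print(bot.read_tool_rot(),q2m(bot.read_tool_rot()))
for n,u in [('c1',(352,171)),('c2',(347,250)),('c3',(441,178)),('c4',(438,261))]: print(n,onz(T,u,.225))
E
```

```text
ball (array([0.556 , 0.3092, 0.0476]), [np.float64(0.0018525189671406317), np.float64(0.001852518967140695)]) [0.5575 0.3082 0.046 ] [0.5532 0.3091 0.046 ]
capend (array([0.4851, 0.2876, 0.0801]), [np.float64(0.000860204361274813), np.float64(0.0008602043612747214)])
ring (array([ 0.5312, -0.0175,  0.0486]), [np.float64(0.00017974411005447404), np.float64(0.00017974411005443447)])
panL (array([0.4275, 0.1219, 0.1208]), [np.float64(0.0020101921716095365), np.float64(0.0020101921716095504)])
panR (array([0.6544, 0.1029, 0.1212]), [np.float64(0.0009632058313930198), np.float64(0.0009632058313929383)])
hanL (array([0.5018, 0.1695, 0.0938]), [np.float64(0.00020539516552060661), np.float64(0.0002053951655205945)])
hanR (array([0.5918, 0.1643, 0.0956]), [np.float64(0.0002989011882519124), np.float64(0.0002989011882518454)])
hL [0.5019 0.1693 0.095 ] [0.5921 0.1642 0.095 ] pan [0.4289 0.1205 0.125 ] [0.6543 0.1023 0.125 ]
tin [0.7148 0.3081 0.11  ]
jar [0.8172 0.1059 0.1   ]
carton [ 0.7671 -0.102   0.06  ]
[ 0.579  -0.579   0.4059 -0.406 ] [[ 0.3408  0.      0.9401]
 [-0.9401  0.      0.3408]
 [-0.     -1.      0.    ]]
c1 [ 0.6221 -0.1544  0.225 ]
c2 [ 0.4119 -0.1367  0.225 ]
c3 [ 0.609  -0.3987  0.225 ]
c4 [ 0.3875 -0.3763  0.225 ]
```

```bash
cat >> h.py <<'E'
def rot(az,pitch,flip=False):
    """approach azimuth (rad), pitch below horizontal (rad); tool z upward side"""
    h=np.array([np.cos(az),np.sin(az),0]);y=np.cos(pitch)*h-np.array([0,0,np.sin(pitch)])
    z=np.sin(pitch)*h+np.array([0,0,np.cos(pitch)]);x=np.cross(y,z)
    if flip:x,z=-x,-z
    return np.stack([x,y,z],1)
E
python3 - <<'E'
from h import *
np.set_printoptions(precision=3,suppress=True)
gd=bot.grip_depth
B=np.array([.5565,.309,.046]);az=np.arctan2(.29,.957)
h=np.array([np.cos(az),np.sin(az),0]);ax=-np.cos(np.radians(25))*h+np.array([0,0,np.sin(np.radians(25))])
G=B+.066*ax;print(G)
for a in [0,15,30,45,60]:
    M=rot(az,np.radians(25+a));d=M[:,1]
    r=[]
    for back in [0,.08]:
        q=bot.solve_ik(list(G+d*(gd-back)),m2q(M)); r.append(None if q is None else np.array(q))
    out=[]
    for fa in [0,.2,-.2,-.4,.4]:
        M2=rot(fa,np.radians(90-a) if 0 else np.radians(90-a));
        P=np.array([.5315,-.016,.145])
        q=bot.solve_ik(list(P+M2[:,1]*gd),m2q(M2));q2=bot.solve_ik(list(P+[0,0,.13]+M2[:,1]*gd),m2q(M2));out.append((q is not None,q2 is not None))
    print(a,r,out)
E
```

```text
[0.499 0.292 0.074]
0 [None, None] [(True, True), (True, True), (True, True), (True, True), (True, True)]
15 [array([ 0.466,  0.563, -1.187, -1.044, -0.131, -3.031]), None] [(True, True), (True, True), (True, True), (True, True), (True, True)]
30 [array([ 0.443,  0.388, -0.969, -0.392, -0.085, -3.019]), array([ 0.462,  0.165, -1.007, -0.206, -0.096, -3.004])] [(True, True), (True, True), (True, True), (True, True), (True, True)]
45 [array([ 0.423,  0.394, -0.712,  0.118, -0.044, -3.021]), array([ 0.431,  0.228, -0.696,  0.3  , -0.047, -3.013])] [(True, True), (True, True), (True, True), (True, True), (True, True)]
60 [array([ 0.406,  0.5  , -0.435,  0.55 , -0.01 , -3.03 ]), array([ 0.407,  0.39 , -0.369,  0.725, -0.01 , -3.029])] [(False, True), (False, True), (False, True), (False, True), (True, True)]
```

Run:
```python
from h import *
np.set_printoptions(precision=3,suppress=True)
M=rot(0,np.pi/2,True)
bot.move_linear([.187,-.45,.40],speed=.3)
print(bot.solve_ik([.45,-.016,.36],m2q(M)))
bot.move_pose([.45,-.016,.36],m2q(M))
bot.move_linear([.505,-.016,.22],speed=.25)
im,C=shot("pics/ring1.png")
for t in ["ring_seat","drawer_handle"]:print(bot.search_frame("wrist",t))
print(proj(C,[[.5312,-.0175,.05],[.5416,.1114,.125]]),bot.read_clock(),bot.read_ft_force())
```

```text
[-0.2    0.081 -0.176  1.314  0.    -0.2  ]
[{'bbox': [202.1, 159.2, 86.8, 65.1], 'confidence': 0.63}]
[{'bbox': [136.9, 70.6, 345.2, 216.8], 'confidence': 0.57}]
[[255.112 194.237]
 [416.168 235.903]] 4.6083 [ 0.344 -0.324  0.151]
```

View pics/ring1.png

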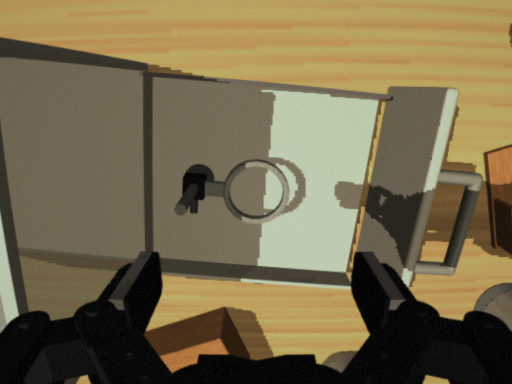

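Run:
```python
import cv2
a=cv2.imread('pics/ring1.png')[145:235,165:305]
cv2.imwrite('pics/ring1c.png',cv2.resize(a,None,fx=5.5,fy=5.5,interpolation=2))
```

```text
(no output)
```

View pics/ring1c.png

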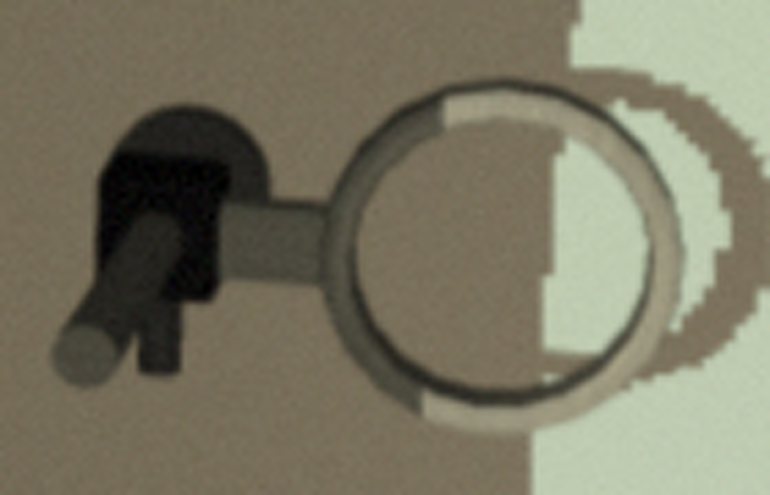

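Run:
```python
from h import *
np.set_printoptions(precision=4,suppress=True)
p=np.array(bot.read_position());M=q2m(bot.read_tool_rot());C=cam("wrist",(p,M));print(p)
c=lambda u,v:(165+u/5.5-.41,145+v/5.5-.41)
for z in [.045,.05,.055,.06,.065,.07]:
    P=onz(C,c(503,262),z); th=np.linspace(0,2*np.pi,73)
    e=proj(C,P+np.stack([.033*np.cos(th),.033*np.sin(th),0*th],1))
    i=proj(C,P+np.stack([.027*np.cos(th),.027*np.sin(th),0*th],1))
    f=lambda e:((e.min(0)-[165,145]+.41)*5.5,(e.max(0)-[165,145]+.41)*5.5)
    print(z,P,f(e),f(i))
print('post top',onz(C,c(85,355),.110))
# panel top edge line
for uv in [(451,92),(416,268)]: print(onz(C,uv,.125))
for uv in [(478,180),(452,269)]: print(onz(C,uv,.095))
```

```text
[ 0.5058 -0.0163  0.2218]
0.045 [ 0.5321 -0.0166  0.045 ] (array([322.9793,  85.5692]), array([683.0509, 428.0596])) (array([355.676 , 118.4328]), array([650.3442, 398.6225]))
0.05 [ 0.5305 -0.0165  0.05  ] (array([320.1149,  82.6723]), array([685.9163, 430.6236])) (array([353.3308, 116.0881]), array([652.69  , 400.7443]))
0.055 [ 0.5288 -0.0165  0.055 ] (array([317.1579,  79.6788]), array([688.8742, 433.268 ])) (array([350.9098, 113.6655]), array([655.1118, 402.933 ]))
0.06 [ 0.5272 -0.0165  0.06  ] (array([314.1039,  76.5837]), array([691.9294, 435.9966])) (array([348.4092, 111.1611]), array([657.6131, 405.1919]))
0.065 [ 0.5256 -0.0165  0.065 ] (array([310.9478,  73.3818]), array([695.0865, 438.8136])) (array([345.825 , 108.5708]), array([660.198 , 407.5243]))
0.07 [ 0.5239 -0.0165  0.07  ] (array([307.6846,  70.0674]), array([698.3509, 441.7231])) (array([343.153, 105.89 ]), array([662.8708, 409.934 ]))
post top [ 0.5253 -0.0787  0.11  ]
[0.4314 0.1216 0.125 ]
[0.5724 0.1166 0.125 ]
[0.5047 0.1759 0.095 ]
[0.5924 0.169  0.095 ]
```

Run:
```python
from h import *
np.set_printoptions(precision=3,suppress=True)
gd=bot.grip_depth
bot.move_linear([.47,.02,.34],speed=.3)
G=np.array([.499,.292,.074]);az=np.arctan2(.29,.957)
M=rot(az,np.radians(75),True);d=M[:,1]
P=G+d*(gd-.17)
print(bot.solve_ik(list(P),m2q(M)))
bot.move_pose(list(P),m2q(M))
im,C=shot("pics/lamp1.png")
for t in ["lamp","cradle"]:print(bot.search_frame("wrist",t))
print(proj(C,[[.5565,.309,.046],[.499,.292,.074]]),bot.read_clock())
```

```text
[ 0.429  0.134 -0.514  0.663 -0.035  0.131]
[{'bbox': [220.6, 152.3, 73.1, 92.4], 'confidence': 0.71}, {'bbox': [232.3, 0.3, 99.6, 54.7], 'confidence': 0.63}, {'bbox': [304.4, 237.4, 92.1, 56.2], 'confidence': 0.58}]
[{'bbox': [212.9, 127.5, 87.2, 106.6], 'confidence': 0.77}]
[[256.831 209.107]
 [257.274 173.691]] 6.4417
```

View pics/lamp1.png

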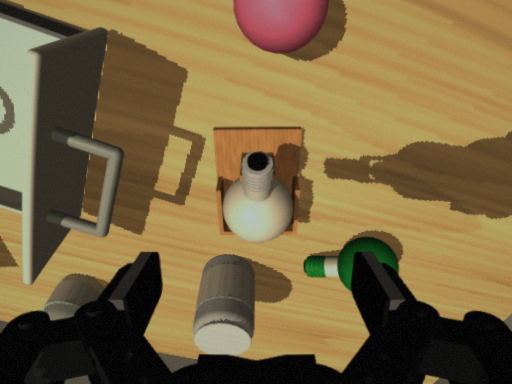

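Run:
```python
from h import *
np.set_printoptions(precision=4,suppress=True)
p=np.array(bot.read_position());M=q2m(bot.read_tool_rot());C=cam("wrist",(p,M))
a=cv2.imread('pics/lamp1.png')[115:255,200:320].copy()
a=cv2.resize(a,None,fx=4.2,fy=4.2,interpolation=2)
B=np.array([.5565,.309,.046]);az=np.arctan2(.29,.957)
h=np.array([np.cos(az),np.sin(az),0]);ax=-np.cos(np.radians(25))*h+np.array([0,0,np.sin(np.radians(25))])
th=np.linspace(0,6.28,60)
s=np.array([-np.sin(az),np.cos(az),0]);n=np.cross(ax,s)
# cap end circle and ball silhouette
o=-C[2][:3,:3].T@C[2][:3,3];v=(B-o)/np.linalg.norm(B-o);e1=np.cross(v,[1,0,0]);e1/=np.linalg.norm(e1);e2=np.cross(v,e1)
pts=[B+.038*(np.cos(t)*e1+np.sin(t)*e2) for t in th]+[B+.082*ax+.014*(np.cos(t)*s+np.sin(t)*n) for t in th]
for u,w in proj(C,np.array(pts)): cv2.circle(a,(int((u-200+.5)*4.2),int((w-115+.5)*4.2)),1,(0,0,255),-1)
cv2.imwrite('pics/lamp1c.png',a)
```

```text
(no output)
```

View pics/lamp1c.png

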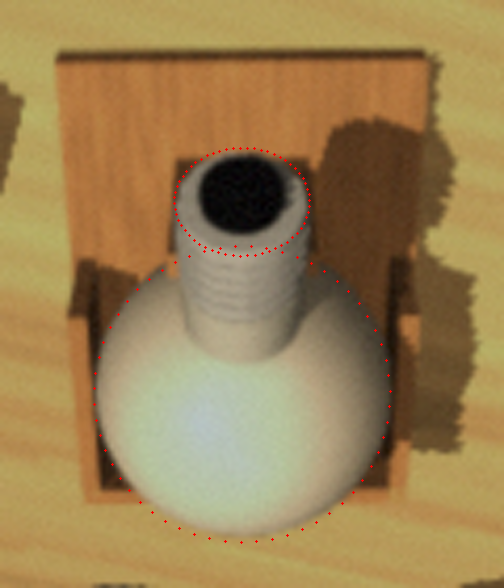

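Run:
```python
from h import *
import json
np.set_printoptions(precision=4,suppress=True)
az=np.arctan2(.29,.957);h=np.array([np.cos(az),np.sin(az),0])
B=np.array([.5565,.309,.046])-.001*h
ax=-np.cos(np.radians(25))*h+np.array([0,0,np.sin(np.radians(25))])
M=rot(az,np.radians(55),True);d=M[:,1];Gt=B+.070*ax
P=Gt+d*.015
print(P,bot.solve_ik(list(P-.1*d),m2q(M)),bot.solve_ik(list(P),m2q(M)))
bot.move_pose(list(P-.1*d),m2q(M))
bot.move_linear(list(P),speed=.12)
im,C=shot("pics/pre.png")
print(bot.read_position(),bot.read_ft_force(),bot.read_clock())
```

```text
[0.5031 0.2928 0.0633] [ 0.4703  0.0863 -1.0167 -0.1357 -0.1006  0.1447] [ 0.4457  0.3693 -0.9809 -0.3848 -0.0867  0.1244]
[0.5031 0.2929 0.0639] [-0.8031  0.9508 -0.2154] 8.2583
```

View pics/pre.png

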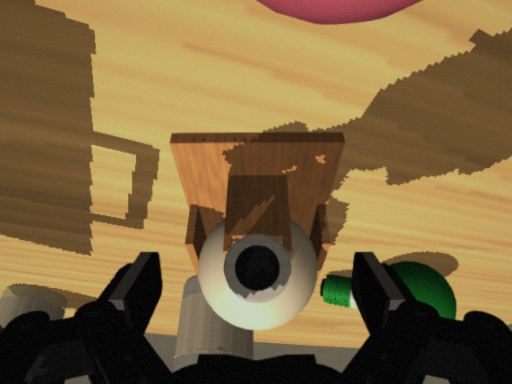

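Run:
```python
from h import *
np.set_printoptions(precision=4,suppress=True)
bot.set_gripper(0.0,grasp_force=40)
print(bot.read_gripper_width(),bot.read_ft_force(),bot.read_position())
p=np.array(bot.read_position())
bot.move_linear(list(p+[0,0,.012]),speed=.04)
print(bot.read_ft_force())
bot.move_linear(list(p+[0,0,.15]),speed=.2)
bot.wait(.2)
print(bot.read_gripper_width(),bot.read_ft_force(),bot.read_clock())
im,C=shot("pics/lift.png")
```

```text
0.31112103786849177 [-1.2613 -0.5858  2.34  ] [0.5031 0.2929 0.0635]
[ 0.5461  0.1067 -1.26  ]
0.3172270394525595 [ 0.0649  0.3652 -0.9256] 10.325
```

View pics/lift.png

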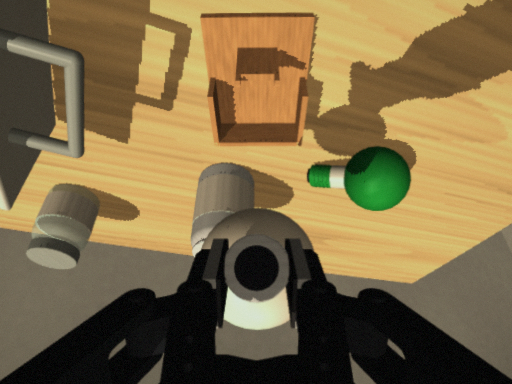

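```bash
cat >> h.py <<'E'
AZ=np.arctan2(.29,.957);_h=np.array([np.cos(AZ),np.sin(AZ),0])
B0=np.array([.5565,.309,.046])-.001*_h
AX0=-np.cos(np.radians(25))*_h+np.array([0,0,np.sin(np.radians(25))])
MG=rot(AZ,np.radians(55),True);PG=np.array([.5031,.2929,.0637])
BT=MG.T@(B0-PG);BT[0]=0   # ball centre in tool frame
AXT=MG.T@AX0
RING=np.array([.5308,-.0167]);FA=-.08;M2=rot(FA,np.radians(60),True)
E
python3 - <<'E'
from h import *
np.set_printoptions(precision=4,suppress=True)
print(BT,M2@AXT)
p=np.array(bot.read_position())
bot.move_linear(list(p+[-.02,-.05,.07]),speed=.2)
T=lambda z:list(np.array([*RING,z])-M2@BT)
print(T(.22),bot.solve_ik(T(.22),m2q(M2)),bot.solve_ik(T(.065),m2q(M2)))
bot.move_pose(T(.22),m2q(M2))
bot.wait(.3)
print(bot.read_position(),bot.read_ft_force(),bot.read_clock())
Rr=q2m(bot.read_tool_rot());pp=np.array(bot.read_position());Bc=pp+Rr@BT;a=Rr@AXT
print(Bc,a)
im,C=shot("pics/above_w.png")
for n in ["scene","top"]:
    im=bot.camera(n)[:,:,::-1].copy();C=cam(n)
    cv2.imwrite(f"pics/above_{n}.png",im)
    u=proj(C,np.array([Bc,Bc+.082*a,[*RING,.048]]));print(n,u)
    x,y=u[0];k=im[int(y-70):int(y+70),int(x-80):int(x+80)]
    k=cv2.resize(k,None,fx=4,fy=4,interpolation=2)
    for q in u: cv2.circle(k,(int((q[0]-int(x-80)+.5)*4),int((q[1]-int(y-70)+.5)*4)),3,(0,0,255),-1)
    cv2.imwrite(f"pics/above_{n}c.png",k)
E
```

```text
[ 0.      0.0459 -0.0347] [-0.8633  0.0692  0.5   ]
[np.float64(0.4779464503909304), np.float64(-0.01246267254009797), np.float64(0.2424065341807894)] [-0.2283 -0.1783 -0.872   0.3583  0.0739 -0.1287] [-0.2283  0.1434 -1.1222 -0.2137  0.0739 -0.1287]
[ 0.4781 -0.0116  0.2425] [ 0.6994  0.2948 -1.0984] 12.2583
[ 0.5309 -0.0158  0.2201] [-0.8635  0.0677  0.4998]
scene [[247.654  119.3902]
 [271.1035  98.4457]
 [249.5771 176.5745]]
top [[300.4049 203.6285]
 [300.1423 229.5221]
 [293.8723 210.7522]]
```

View pics/above_scenec.png

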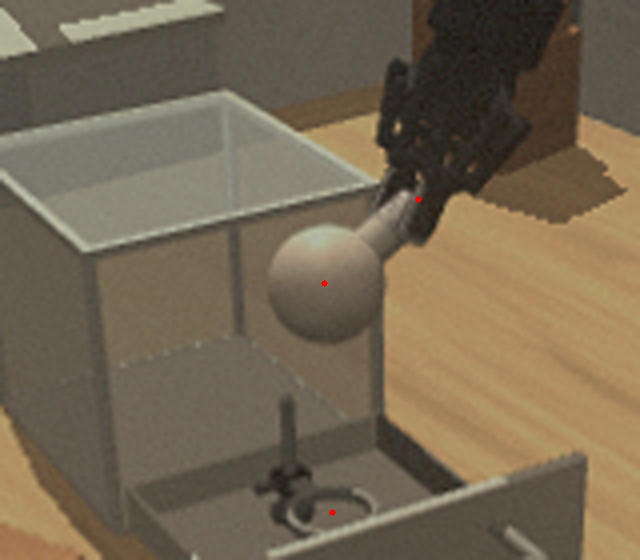

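View pics/above_topc.png

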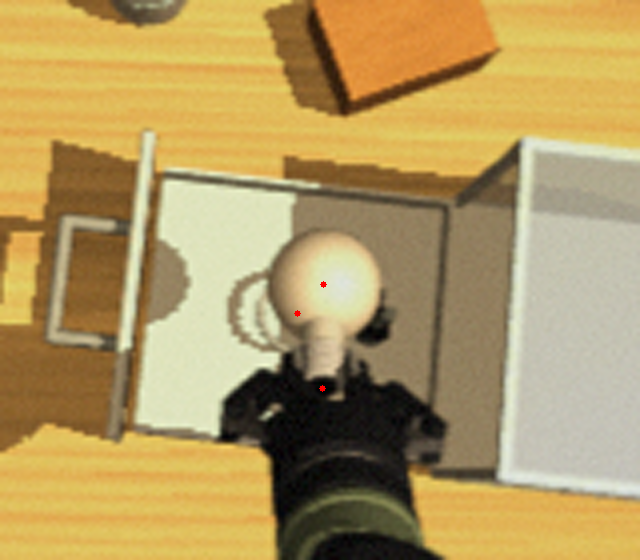

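View pics/above_w.png

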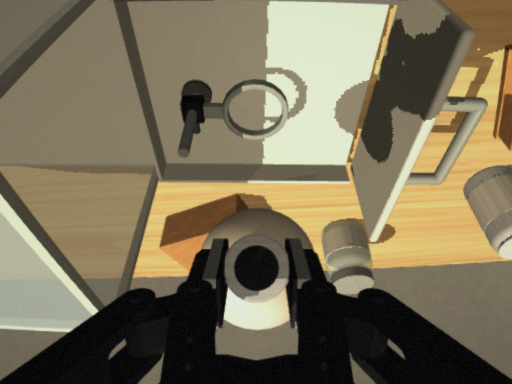

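Run:
```python
from h import *
np.set_printoptions(precision=3,suppress=True)
for fa in np.radians([-90,-60,-30,-10,0,10,30,60,90,120,150,165,175,180,185,195,210]):
    M=rot(fa,np.radians(120),True)
    r=[]
    for z in [.22,.065]:
        q=bot.solve_ik(list(np.array([*RING,z])-M@BT),m2q(M));r.append(None if q is None else np.array(q))
    print(round(np.degrees(fa)),(M@AXT),r)
```

```text
-90 [-0.  0.  1.] [array([-0.428,  0.385, -0.102,  1.32 ,  0.472,  1.086]), array([-0.428,  0.526, -0.307,  0.973,  0.472,  1.086])]
-60 [-0.  0.  1.] [array([-0.35 ,  0.552,  0.148,  1.583,  0.327,  0.627]), array([-0.35 ,  0.67 , -0.057,  1.26 ,  0.327,  0.627])]
-30 [-0.  0.  1.] [array([-0.246,  0.663,  0.329,  1.743,  0.137,  0.242]), array([-0.246,  0.766,  0.116,  1.428,  0.137,  0.242])]
-10 [-0.  0.  1.] [array([-0.171,  0.695,  0.385,  1.784,  0.002,  0.003]), array([-0.171,  0.793,  0.167,  1.469,  0.002,  0.003])]
0 [-0. -0.  1.] [array([-0.134,  0.697,  0.388,  1.782, -0.067, -0.116]), array([-0.134,  0.794,  0.17 ,  1.467, -0.067, -0.116])]
10 [-0. -0.  1.] [array([-0.097,  0.688,  0.374,  1.764, -0.135, -0.237]), array([-0.097,  0.786,  0.157,  1.449, -0.135, -0.237])]
30 [-0. -0.  1.] [array([-0.027,  0.643,  0.3  ,  1.685, -0.265, -0.489]), array([-0.027,  0.747,  0.087,  1.368, -0.265, -0.489])]
60 [-0. -0.  1.] [array([ 0.058,  0.513,  0.094,  1.459, -0.431, -0.922]), array([ 0.058,  0.634, -0.113,  1.131, -0.431, -0.922])]
90 [ 0. -0.  1.] [array([ 0.101,  0.328, 
[... 442 characters left out ...]
.136,  0.161, -0.937, -0.048, -0.063, -3.033])]
175 [ 0. -0.  1.] [array([-0.202, -0.087, -0.702,  0.436,  0.057,  3.042]), array([-0.202,  0.153, -0.948, -0.051,  0.057,  3.042])]
180 [0. 0. 1.] [array([-0.235, -0.086, -0.699,  0.446,  0.117,  2.937]), array([-0.235,  0.153, -0.946, -0.04 ,  0.117,  2.937])]
185 [0. 0. 1.] [array([-0.267, -0.081, -0.692,  0.463,  0.174,  2.832]), array([-0.267,  0.156, -0.938, -0.02 ,  0.174,  2.832])]
195 [0. 0. 1.] [array([-0.325, -0.059, -0.665,  0.516,  0.281,  2.619]), array([-0.325,  0.17 , -0.909,  0.044,  0.281,  2.619])]
210 [0. 0. 1.] [array([-0.394,  0.001, -0.594,  0.638,  0.408,  2.294]), array([-0.394,  0.213, -0.83 ,  0.191,  0.408,  2.294])]
```

```bash
cat >> h.py <<'E'
M3=rot(0.,np.radians(120),True)
T3=lambda z,off=(0,0):list(np.array([RING[0]+off[0],RING[1]+off[1],z])-M3@BT)
def snap(tag,B=None,a=None):
    for n in ["scene","top"]:
        im=bot.camera(n)[:,:,::-1].copy();C=cam(n)
        pts=[[*RING,.048]]
        if B is not None: pts=[B,B+.082*a]+pts
        u=proj(C,np.array(pts));print(n,u.round(1).tolist())
        x,y=u[0];x0=int(max(x-80,0));y0=int(max(y-70,0));k=cv2.resize(im[y0:y0+140,x0:x0+160],None,fx=4,fy=4,interpolation=2)
        for q in u: cv2.circle(k,(int((q[0]-x0+.5)*4),int((q[1]-y0+.5)*4)),2,(0,0,255),-1)
        cv2.imwrite(f"pics/{tag}_{n}.png",k)
def lamp():
    Rr=q2m(bot.read_tool_rot());pp=np.array(bot.read_position());return pp+Rr@BT,Rr@AXT
E
python3 - <<'E'
from h import *
np.set_printoptions(precision=4,suppress=True)
bot.move_linear(T3(.26),speed=.1,rotation=m2q(M3))
bot.move_linear(T3(.17),speed=.15)
bot.wait(.3)
B,a=lamp();print(B,a,bot.read_ft_force(),bot.read_clock(),bot.read_joint_positions())
im,C=shot("pics/up_w.png")
snap("up",B,a)
E
```

```text
[ 0.5312 -0.0168  0.1706] [-0.0013  0.0002  1.    ] [ 0.1105  0.9491 -0.8474] 14.95 [-0.1339  0.7172  0.3017  1.6737 -0.0668 -0.1161]
scene [[248.0, 136.7], [247.0, 107.4], [249.6, 176.6]]
top [[298.5, 205.8], [302.4, 201.9], [293.9, 210.8]]
```

View pics/up_scene.png

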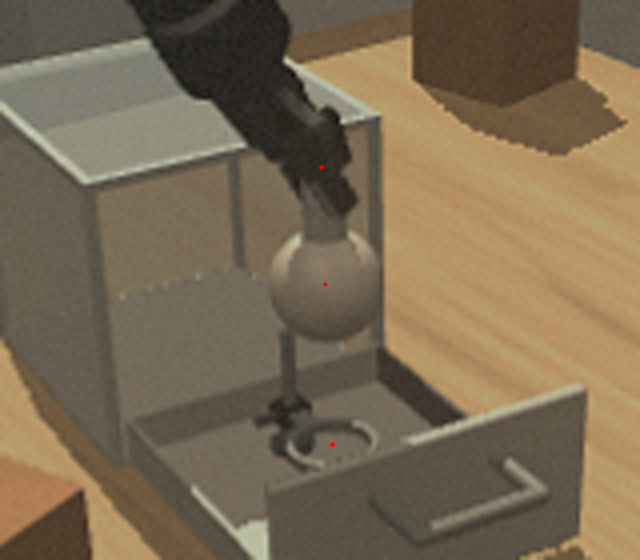

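View pics/up_top.png

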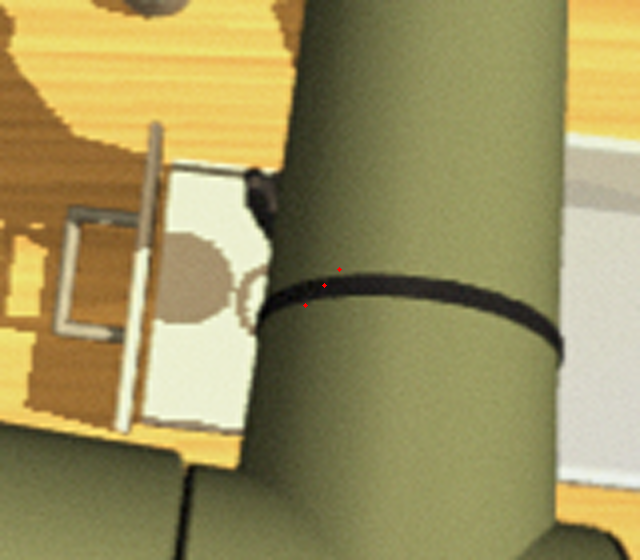

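View pics/up_w.png

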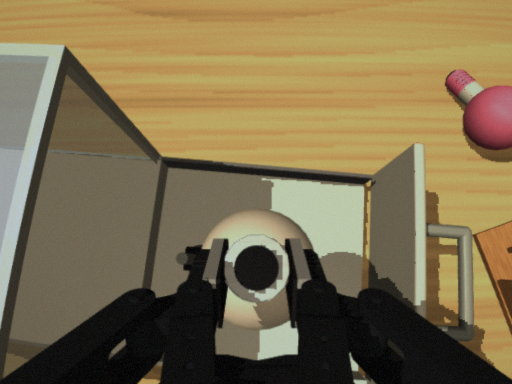

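Run:
```python
from h import *
cv2.imwrite("pics/full.png",bot.camera("scene")[:,:,::-1])
```

```text
(no output)
```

View pics/full.png

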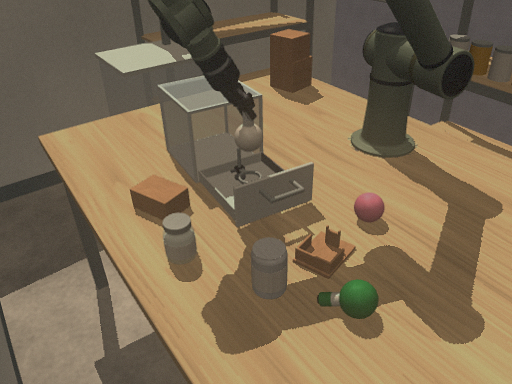

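Run:
```python
from h import *
np.set_printoptions(precision=2,suppress=True)
bot.move_linear(T3(.092),speed=.1)
bot.wait(.2)
f=lambda n=8:np.mean([(bot.read_ft_force()) for _ in range(n)],0)
t=bot.read_clock();a=[np.array(bot.read_ft_force()) for _ in range(10)];print(np.std(a,0),np.mean(a,0),bot.read_clock()-t)
f0=np.mean(a,0)
z=.092
while z>.060:
    z-=.002;bot.move_linear(T3(z),speed=.03)
    bot.wait(.05);F=[]
    for _ in range(5): F.append(bot.read_ft_force());bot.wait(.01)
    df=np.mean(F,0)-f0;print(round(z,4),lamp()[0]*1000,df,round(bot.read_clock(),2))
    if df[2]>.45 : break
```

```text
[0. 0. 0.] [-0.05 -0.33 -1.17] 0.0
0.09 [530.78 -16.73  90.  ] [ 0.29  0.59 -0.39] 16.62
0.088 [530.73 -16.71  87.93] [ 0.15  0.64 -0.02] 16.97
0.086 [530.75 -16.69  85.96] [ 0.22  0.57 -0.07] 17.31
0.084 [530.76 -16.69  83.95] [-0.16  0.11 -0.09] 17.65
0.082 [530.75 -16.7   81.96] [ 0.44  0.01 -0.48] 17.99
0.08 [530.78 -16.69  79.98] [-0.14 -0.06  0.12] 18.33
0.078 [530.76 -16.71  77.97] [ 0.02  0.41 -0.31] 18.68
0.076 [530.81 -16.76  76.04] [0.   0.32 0.33] 19.02
0.074 [530.81 -16.74  74.06] [-0.39  0.26  1.05] 19.36
```

Run:
```python
from h import *
np.set_printoptions(precision=2,suppress=True)
def avg(n=25):
    F=[]
    for _ in range(n): F.append(bot.read_ft_force()+[] if 0 else np.array(bot.read_ft_force()));bot.wait(.02)
    return np.mean(F,0),np.std(F,0)/n**.5
print(avg(),lamp()[0]*1000)
z=.074
for z in [.073,.072]:
    bot.move_linear(T3(z),speed=.03);bot.wait(.1);print(z,avg(),lamp()[0]*1000)
print(bot.read_clock(),bot.read_moment())
snap("seat",*lamp())
im,C=shot("pics/seat_w.png")
```

```text
(array([-0.04, -0.35,  0.02]), array([0.08, 0.1 , 0.09])) [530.8  -16.73  74.02]
0.073 (array([ 0.04, -0.43,  0.21]), array([0.09, 0.08, 0.09])) [530.84 -16.72  73.02]
0.072 (array([-0.13, -0.55,  0.51]), array([0.11, 0.09, 0.07])) [530.8  -16.71  71.99]
21.3083 [-0.08 -0.44  0.07]
scene [[249.3, 169.1], [248.3, 142.3], [249.6, 176.6]]
top [[294.7, 209.9], [297.8, 206.7], [293.9, 210.8]]
```

View pics/seat_scene.png

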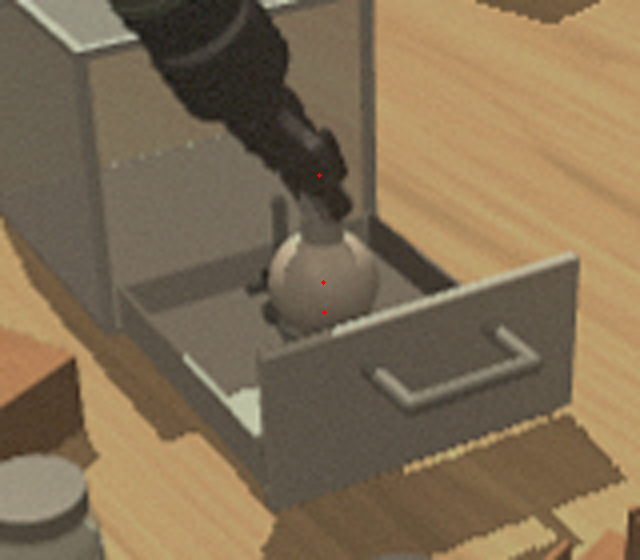

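View pics/seat_w.png

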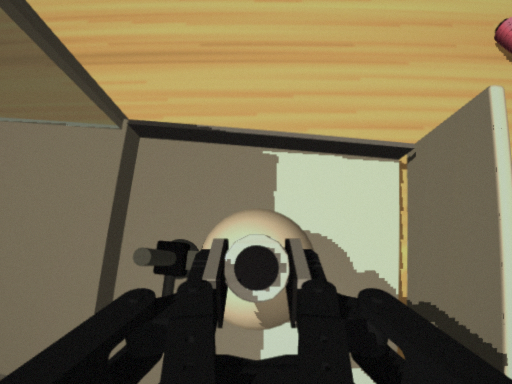

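Run:
```python
from h import *
np.set_printoptions(precision=3,suppress=True)
bot.move_linear(T3(.0732),speed=.02);bot.wait(.1)
print(lamp()[0],bot.read_position())
bot.set_gripper(.5)
bot.wait(.3)
print(bot.read_gripper_width(),bot.read_ft_force(),bot.read_clock())
snap("rel",*lamp())
im,C=shot("pics/rel_w.png")
```

```text
[ 0.531 -0.017  0.073] [ 0.524 -0.017  0.13 ]
0.5007795923450682 [ 0.187 -0.222  0.61 ] 22.4083
scene [[249.3, 168.7], [248.3, 141.9], [249.6, 176.6]]
top [[294.7, 209.9], [297.9, 206.6], [293.9, 210.8]]
```

View pics/rel_scene.png

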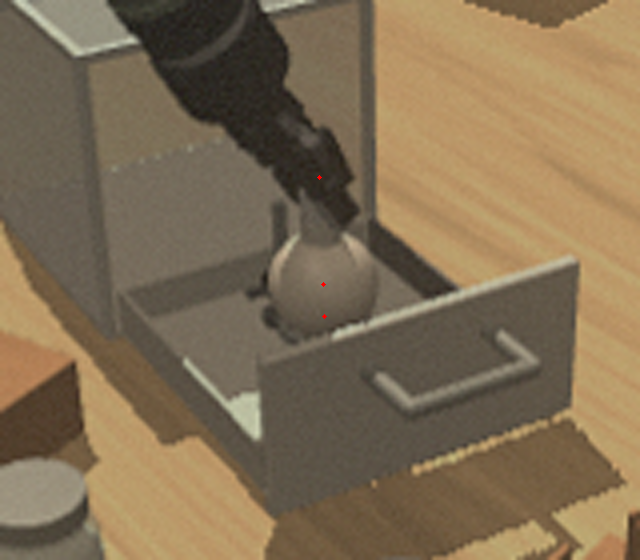

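View pics/rel_w.png

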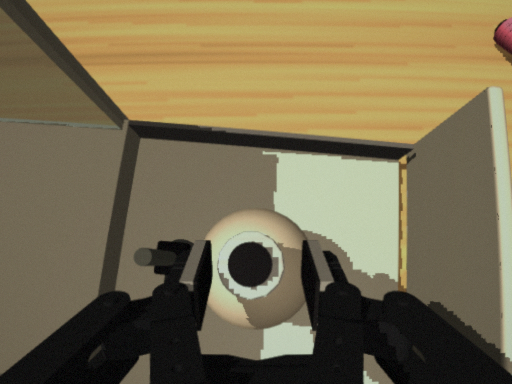

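Run:
```python
from h import *
np.set_printoptions(precision=3,suppress=True)
bot.set_gripper(.62)
p=np.array(bot.read_position());d=q2m(bot.read_tool_rot())[:,1]
bot.move_linear(list(p-.09*d),speed=.08)
print(bot.read_ft_force(),bot.read_clock(),p)
B=np.array([*RING,.0735]);a=np.array([0,0,1.])
snap("ret",B,a)
im,C=shot("pics/ret_w.png")
th=np.linspace(0,2*np.pi,60)
k=cv2.resize(im[:,:,::-1],None,fx=1.5,fy=1.5)
for u in proj(C,np.array([B+[.014*np.cos(t),.014*np.sin(t),.082] for t in th]+[B+[.014*np.cos(t),.014*np.sin(t),.06] for t in th])): cv2.circle(k,tuple(int(v) for v in (u+.5)*1.5),1,(0,0,255),-1)
cv2.imwrite("pics/ret_w2.png",k)
```

```text
[ 0.29  -0.107  0.088] 24.1 [ 0.524 -0.017  0.13 ]
scene [[249.3, 168.6], [248.3, 141.8], [249.6, 176.6]]
top [[294.8, 209.8], [297.9, 206.6], [293.9, 210.8]]
```

View pics/ret_scene.png

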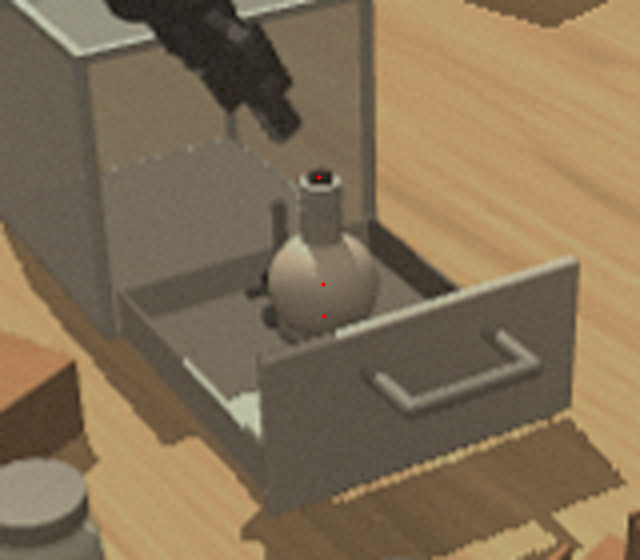

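View pics/ret_w2.png

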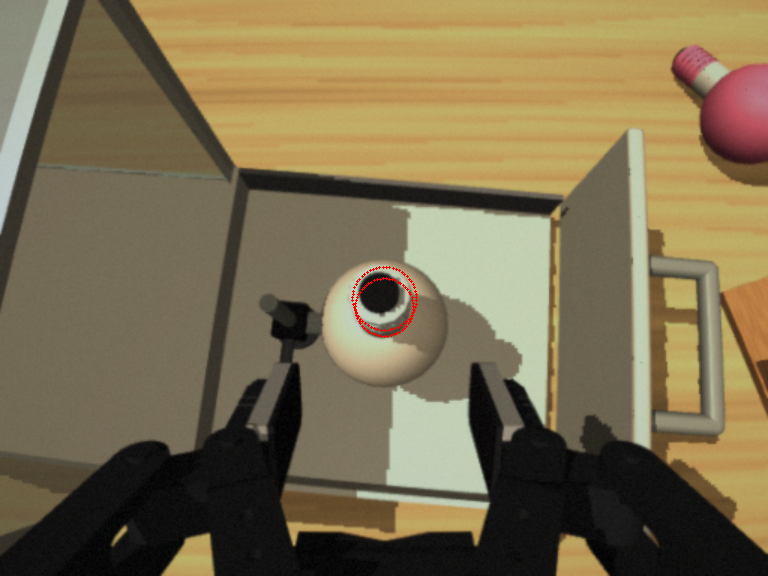

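```bash
cat >> h.py <<'E'
CX=np.array([-.083,-.9965,0]);HND=np.array([.547,.169,.095])
M4=rot(np.arctan2(CX[1],CX[0]),np.radians(75),True)
E
python3 - <<'E'
from h import *
np.set_printoptions(precision=3,suppress=True)
for fl in [True,False]:
  for pit in [75,90]:
    M=rot(np.arctan2(CX[1],CX[0]),np.radians(pit),fl)
    for P in [HND-.04*CX+[0,0,.105],HND-.04*CX-[0,0,.02],HND+.1*CX-[0,0,.02],HND+.25*CX-[0,0,.02]]:
        q=bot.solve_ik(list(P),m2q(M));print(fl,pit,P,q)
print(bot.read_position(),bot.read_joint_positions())
E
```

```text
True 75 [0.55  0.209 0.2  ] [ 0.358  0.521 -0.001  1.162 -0.236  2.026]
True 75 [0.55  0.209 0.075] [ 0.358  0.634 -0.15   0.901 -0.236  2.026]
True 75 [0.539 0.069 0.075] [ 0.134  0.527 -0.349  0.753 -0.256  1.795]
True 75 [ 0.526 -0.08   0.075] [-0.142  0.465 -0.46   0.63  -0.261  1.51 ]
True 90 [0.55  0.209 0.2  ] [ 0.237  0.419 -0.137  1.015  0.     1.891]
True 90 [0.55  0.209 0.075] [ 0.237  0.54  -0.292  0.739  0.     1.891]
True 90 [0.539 0.069 0.075] [-0.008  0.47  -0.418  0.684 -0.     1.646]
True 90 [ 0.526 -0.08   0.075] [-0.29   0.453 -0.447  0.671  0.     1.364]
False 75 [0.55  0.209 0.2  ] [ 0.358  0.521 -0.001  1.162 -0.236 -1.116]
False 75 [0.55  0.209 0.075] [ 0.358  0.634 -0.15   0.901 -0.236 -1.116]
False 75 [0.539 0.069 0.075] [ 0.134  0.527 -0.349  0.753 -0.256 -1.346]
False 75 [ 0.526 -0.08   0.075] [-0.142  0.465 -0.46   0.63  -0.261 -1.632]
False 90 [0.55  0.209 0.2  ] [ 0.237  0.419 -0.137  1.015 -0.    -1.25 ]
False 90 [0.55  0.209 0.075] [ 0.237  0.54  -0.292  0.739 -0.    -1.25 ]
False 90 [0.539 0.069 0.075] [-0.008  0.47  -0.418  0.684 -0.    -1.496]
False 90 [ 0.526 -0.08   0.075] [-0.29   0.453 -0.447  0.671 -0.    -1.778]
[ 0.568 -0.017  0.208] [-0.126  0.829  0.463  1.726 -0.063 -0.109]
```

Run:
```python
from h import *
np.set_printoptions(precision=3,suppress=True)
p=np.array(bot.read_position());d=q2m(bot.read_tool_rot())[:,1]
bot.move_linear(list(p-.05*d+[0,0,.06]),speed=.2)
bot.set_gripper(0.0)
A=HND-.055*CX
bot.move_pose(list(A+[0,0,.16]),m2q(M4))
bot.move_linear(list(A-[0,0,.018]),speed=.2)
bot.wait(.2)
im,C=shot("pics/pp_w.png")
snap("pp",np.array([.547,.15,.095]),np.array([0,0,0.]))
print(bot.read_position(),bot.read_ft_force(),bot.read_clock())
```

```text
scene [[282.1, 190.9], [282.1, 190.9], [249.6, 176.6]]
top [[240.2, 202.4], [240.2, 202.4], [293.9, 210.8]]
[0.552 0.224 0.078] [0.288 0.245 0.534] 28.7417
```

View pics/pp_scene.png

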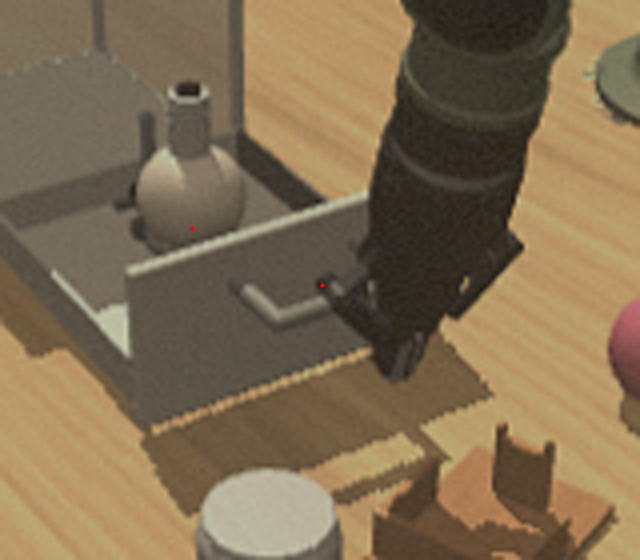

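View pics/pp_w.png

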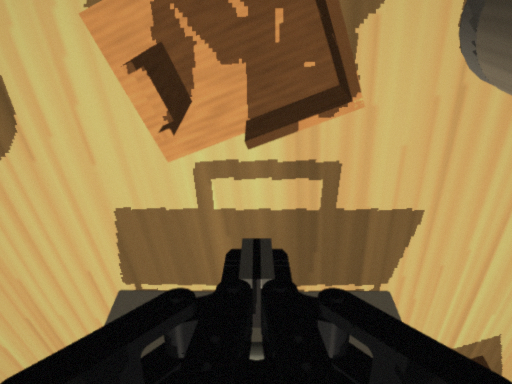

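Run:
```python
from h import *
np.set_printoptions(precision=3,suppress=True)
p0=np.array(bot.read_position())
tr=lambda:(np.array(bot.read_position())-p0)@CX
P=lambda s:list(p0+CX*s)
print(bot.move_linear(P(.06),speed=.03,until_force=1.5),tr(),bot.read_ft_force())
print(bot.move_linear(P(.235),speed=.05,until_force=8),tr(),bot.read_ft_force())
print(bot.read_clock())
print(bot.move_linear(P(.33),speed=.025,until_force=6),tr(),bot.read_ft_force(),bot.read_clock())
bot.wait(.2);print(tr(),bot.read_ft_force())
snap("push",np.array(HND+.24*CX),np.zeros(3))
```

```text
True 0.04421931392680632 [-0.177  0.11   0.162]
False 0.23491445769519886 [-1.223  2.234 -2.012]
34.0583
True 0.29108975051923575 [0.605 1.943 1.106] 36.2583
0.2908714849863112 [0.351 0.227 0.895]
scene [[239.4, 153.9], [239.4, 153.9], [249.6, 176.6]]
top [[313.3, 210.7], [313.3, 210.7], [293.9, 210.8]]
```

View pics/push_scene.png

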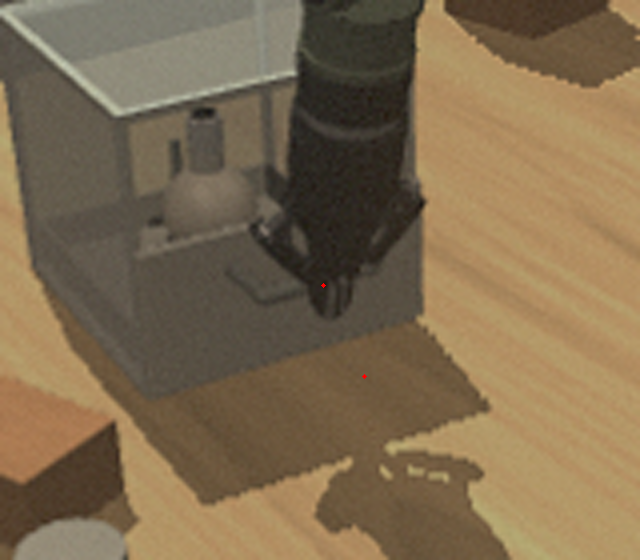

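View pics/push_top.png

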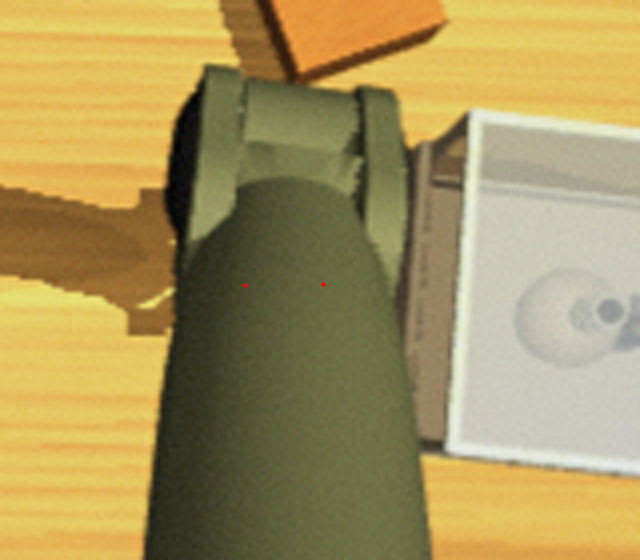

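Run:
```python
from h import *
np.set_printoptions(precision=3,suppress=True)
p=np.array(bot.read_position())
print(bot.move_linear(list(p+CX*.02),speed=.015,until_force=12));q=np.array(bot.read_position());print((q-p)@CX,bot.read_ft_force())
bot.wait(.2);print((np.array(bot.read_position())-p)@CX,bot.read_ft_force())
bot.move_linear(list(q-CX*.06),speed=.1)
p=np.array(bot.read_position())
bot.move_linear(list(p-CX*.05+[-.1,0,.2]),speed=.2)
bot.goto_joints([1.2,.1,-.4,1.0,0,1.5])
print(bot.read_clock())
for n in ["scene","top"]:
    im=bot.camera(n)[:,:,::-1];cv2.imwrite(f"pics/end_{n}.png",im)
    k=im[60:240,130:330] if n=="scene" else im[100:280,170:450]
    cv2.imwrite(f"pics/end_{n}c.png",cv2.resize(k,None,fx=4 if n=="scene" else 2.8,fy=3.2 if 0 else (4 if n=="scene" else 2.8),interpolation=2)[:600])
```

```text
True
0.0007215556489888194 [-0.19   0.781  1.358]
0.0007676522695533124 [ 0.037 -0.172  0.514]
41.225
```

View pics/end_scenec.png

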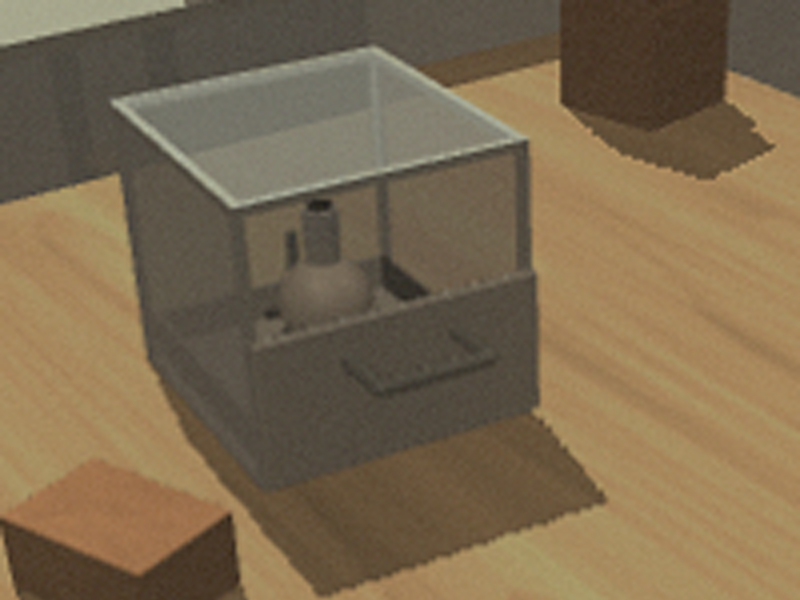

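View pics/end_topc.png

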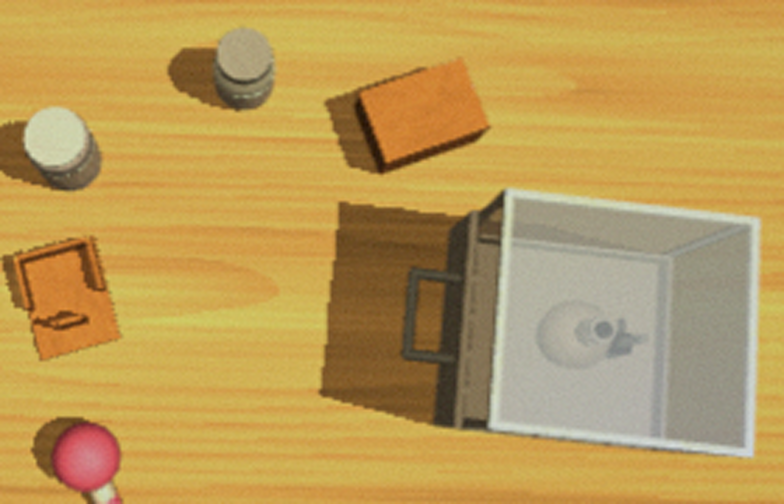

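View pics/end_scene.png

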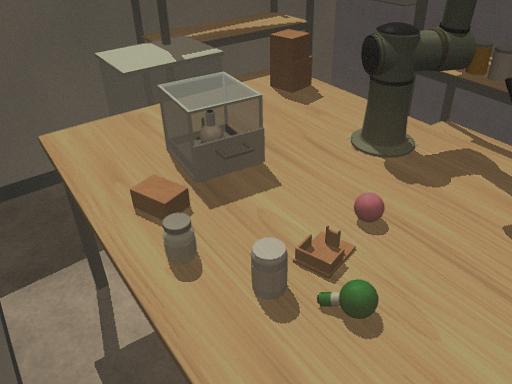

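Run:
```python
from h import *
np.set_printoptions(precision=4,suppress=True)
S=cam("scene");T=cam("top")
s=lambda u,v:(130+u/4-.38,60+v/4-.38);t=lambda u,v:(170+u/2.8-.32,100+v/2.8-.32)
b=tri([S,T],[s(327,290),t(573,334)]);c=tri([S,T],[s(320,206),t(603,330)])
print(b,c);v=c[0]-b[0];print(v,np.degrees(np.arccos(v[2]/np.linalg.norm(v))))
R3=np.array([*RING,.0735])+.252*CX
for C,o,k in [(S,(130,60),4),(T,(170,100),2.8)]:print((proj(C,np.array([R3,R3+[0,0,.082]]))-o+.35)*k)
print('handle',onz(T,t(410,314),.095),tri([S,T],[s(380,390),t(417,270)]),tri([S,T],[s(493,356),t(406,356)]))
im=bot.camera("top")[:,:,::-1]
cv2.imwrite("pics/z.png",cv2.resize(im[160:270,310:450],None,fx=5.5,fy=5.4,interpolation=2))
```

```text
(array([ 0.5079, -0.2591,  0.0841]), [np.float64(0.00099802303677094), np.float64(0.0009980230367709307)]) (array([ 0.5053, -0.2664,  0.152 ]), [np.float64(0.000270442750086635), np.float64(0.0002704427500865947)])
[-0.0026 -0.0073  0.0679] 6.541059491847711
[[321.4855 299.1474]
 [313.0707 202.5044]]
[[578.2326 332.5757]
 [605.3264 325.4988]]
handle [ 0.5238 -0.0787  0.095 ] (array([ 0.5698, -0.0851,  0.0931]), [np.float64(0.00280211423028076), np.float64(0.0028021142302808197)]) (array([ 0.4787, -0.0742,  0.0943]), [np.float64(0.0002324392320711892), np.float64(0.00023243923207116716)])
```

View pics/z.png

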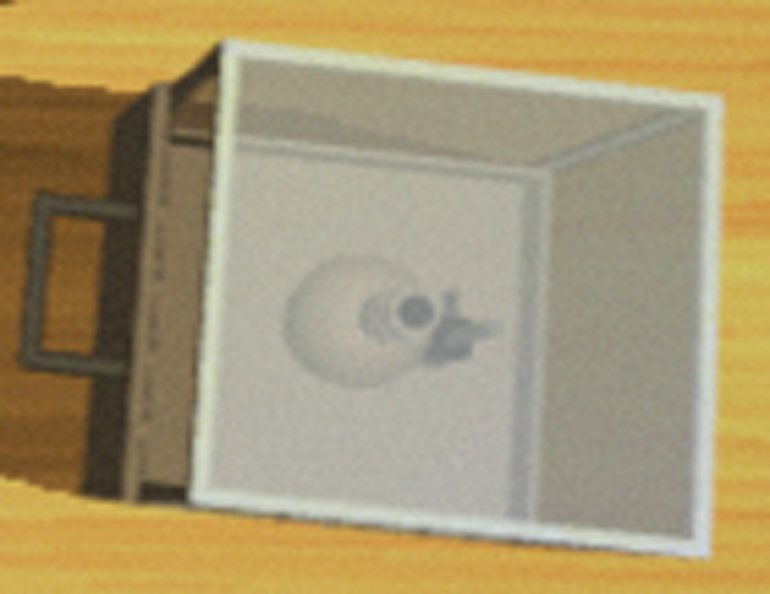

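Run:
```python
from h import *
print(bot.read_ft_force(),bot.read_joint_vel(),bot.read_clock())
bot.close_job()
```

```text
[-0.19798061  0.4277597   0.382318  ] [ 0.00190472  0.00035087 -0.00251023  0.00075486  0.00063345 -0.00052486] 41.375
the job is handed in; nothing more can be done
```

The white lamp now stands cap up in the ring, the drawer is shut, and I handed the job in at about 41 s.

- **Placing the lamp:** I gripped it by its cap, turned it upright and lowered it in 2 mm steps. The ring was first felt with the ball's centre about 76 mm up, close to the roughly 75 mm the pictures suggested. Going down, I pressed it to about 1.6 N, well short of the 4.9 N at its stop, then backed off 1.2 mm. I let go there, with the ring carrying about the lamp's full weight.
- **Shutting the drawer:** I pushed it at the handle by roughly 25 cm, until it came up hard. A second push of up to 12 N moved it only 0.7 mm, and the panel sits at the cabinet's front.
- **Upright:** On letting go, the cap shifted 2 to 3 mm, about 2° of tilt towards the cabinet. After shutting, comparing the lamp in the top picture with an exactly upright one gave about 3°. A rougher fit from both cameras gave 6.5°, but it put the ball's centre about 1 cm too high because part of the ball was hidden. I trust the 2 to 4° range, but the checks do disagree.
- **Bystanders:** The tin, jar, carton and both look-alike lamps appear where they were in the last pictures, and the arm was clear of everything.

One slip of mine: I first carried the lamp over the drawer with the tilt turned the wrong way. The picture showed it, and I corrected it in the air before touching anything.

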